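# Register and seat the hot-air nozzle carousel

### The arm

A 7-joint arm with a two-finger parallel gripper is mounted at the origin on the work surface. World frame = base frame: x ahead of the robot, y to its left, z up, the work surface at z = 0. Lengths are in m, angles in rad, forces in N, time in s.
With the tool pointing down it reaches from about 0.35 to 0.9 m from the base axis. Payload 8.1 kg.
Tool frame: the origin (TCP) lies at the very end of the fingers, on their centre line; the grasp point (between the pads) lies 19 mm behind it; z points along the fingers, y is the line along which they close (so a half turn about z gives the same grasp; the last joint's range is limited). The gripper opens to 92 mm and grips with 3 to 60 N. Pads are 19 mm wide; open, the fingers measure 130 mm over their backs; the gripper's body (75 mm by 190 mm) begins 47 mm behind the grasp point.
Start: joints at [1.01, 0.434, 0.025, 1.573, -0.012, 1.134, -0.075], TCP at [0.276, -0.561, 0.227] pointing down, gripper open.
Joint ranges: [-2.62, 2.62], [-0.44, 2.09], [-1.27, 1.32], [0.08, 2.57], [-1.32, 4.46], [0.12, 2], [-2.74, 2.74]. Speed limits (rad/s): [2.22, 2.22, 3.01, 3.01, 3.14, 3.14, 3.14].

### API

Orientations are given as a rotation vector (axis times angle).
In Python, from cell import readout, cams, job gives the robot as it stands.
- The arm moves only by the tool drive_tool, never from a script. Its argument "commands" is a list of rows, each a list of 3 entries, a list of its own where there are three numbers: the turn, a rotation vector about the tool's x, y, z in rad, then the shift along the tool's x, y, z in cm, then the gripper's target within -1 to 1 (fully open at 1, half-way at 0, shut at -1). A call has 1 to 20 rows; each row is the pose to reach, as a shift and turn from the pose commanded when the call began, along the tool's axes at that moment; what a row does not reach only later rows make up. A row lasts 1/12 s, in which the tool goes at most 41.7 mm and 7.16 degrees, less where a joint would pass 70% of its speed; a pose out of reach is approached as far as the arm can. A call with a gripper value outside its range is refused whole. The fingers move at their own pace and stop on an object; "newtons" is the grip in N (left out, the last holds). Time passes only in rows, so rows that repeat a pose let the fingers close. It gives the time, the measured TCP pose, the force, the opening and the grip force at its end, in the units of the state.
- readout.observe(): the state, without advancing time (a new reading comes with each control period).
- cams.get_image(name): name is "scene" or "top" or "wrist"; returns the picture (420x560x3 uint8, blue, green, red); there is no depth.
- cams.camera_info(name): a dict with "camera_matrix" (3x3 intrinsics, pixels), "k1" (the pictures are not rectified: a ray, as slopes to the right and down, at radius r is drawn at 1 + k1 r^2 times it, then the intrinsics apply), "R" (3x3) and "t" (3): a world point X has camera coordinates R X + t. Camera axes: x right, y down, z forward; pixel columns grow to the right and rows downward; lengths in m; the calibration is good to about 2 mm. A picture is of the moment at which its call begins: read the wrist's pose just before it. camera_info takes no time and is no camera call; for the wrist camera it gives the pose at the moment of the call.
- job.sign_off(): hands the job in; it is judged then, once.
The state is a dict: "clock": time; "joints": joint angles; "dq": joint speeds; "joint_efforts": joint torques, N m; "position": TCP position; "ee_rot": TCP orientation; "force": force on the tool from outside, world axes, zero at the start; "ft_torque": the same for the moment, N m; "width": opening from 0.0 (shut) to 1.0 (fully open); "gripper_force": force on a finger pad.
Only numpy, scipy, OpenCV 4.12 (cv2) and the standard library are available. Lean on these libraries where they do the work, as an engineer would, in place of code of your own. Each camera call takes 0.05 s, during which the arm holds its last target. There are 200 camera calls.

### The job

The yellow nozzle carousel is standing high on its black dock, out of register. Push it round with a fingertip until the notch in its rim lies over the red locating pin, then press down on its black centre knob until it sits fully home and flat on the dock, and leave it there. Nothing is to be picked up or lifted; leave the multimeter, the flux jar and the spare brass nozzle where they are.

Things in the scene. Friction and masses are not known exactly. Their poses are not given: they have to be found in the camera images.
- dock: Black round plinth fixed to the bench, 188 mm in diameter, flat top 20 mm above the bench. Origin: centre of its underside, on the carousel's vertical turning axis; +x points towards the red pin. Its 20 mm spindle (top 54 mm above the bench) is hidden inside the carousel's knob.
- pin (a point): On the centre line of the red locating pin, 62 mm from the dock's axis, 25 mm above the bench. The pin is a round bar, 8 mm in diameter, level and radial, 54 to 82 mm from the axis (its top 29 mm above the bench), carried by a red upright outside the disc (80 to 91 mm from the axis, 16 mm wide, top 46 mm above the bench).
- carousel: Yellow disc, 140 mm diameter, 8 mm thick, 0.2 to 0.31 kg, loose on the spindle; turns either way without end, with light friction, and stays where it is left. Origin: centre of its underside; z up; +x points to the notch. Underside 32 mm above the bench at the start (3 mm over the pin), 20 mm when seated. A black knob, 43 mm diameter, stands in the middle, its top 42 mm above the underside.
- notch (a point): Middle of the notch in the carousel's rim, 62 mm from its axis, 4 mm above the disc's underside. The notch is a straight-sided slot 14 mm wide, cut right through the disc and open at the rim, from 48 mm radius outwards; a black stripe on the disc leads to it. With the notch over the pin this point stands over pin.
- knob_top (a point): Centre of the top face of the black centre knob (white dot), where to press. 74 mm above the bench at the start, 62 mm when seated.
- collar (a joint): Rubber collar, 54 mm diameter, that grips the spindle under the carousel and holds it up. Reads 0 when high, 0.012 when pressed down flush (stop 0.0125). It slides under about 5 N on the knob (plus about 1 N per 17 mm/s), does not spring back, stays where it is left. If the notch is not over the pin, the disc lands on the pin and goes no further.
- multimeter: Bystander: orange multimeter lying flat, 150 x 78 x 34 mm, loose. Origin: centre of its underside.
- flux_jar: Bystander: small jar with green lid, 48 mm in diameter, 50 mm tall, loose. Origin: centre of its underside.
- spare_nozzle: Bystander: brass nozzle standing on its wide end, 28 mm in diameter, 50 mm tall, loose. Origin: centre of its underside.
- nozzle (a point): Centre of the lower part of one of four steel nozzles fixed to the disc, 50 mm from the axis, at 45 (this one), 135, 225 and 315 degrees anticlockwise from the notch seen from above. Each stands 36 mm above the disc's upper face; its lower 18 mm is a 22 mm cylinder (this point half-way up it), then it tapers. A fingertip between two of them can push one round sideways.
Not all that is in view belongs to the job. There is more than one size of the carousel; the job needs the middle-sized.

How it is judged:
On the way:
1. the notch has been brought over the pin (horizontal distance between notch and pin below 0.008 m), for 0.02 s.
At the end, for the whole second after the job is handed in: The carousel is down flat on the dock (within 2.5 mm of fully seated, tilted less than 0.04 rad) with its notch around the pin (the two points within 6 mm seen from above), and at rest (horizontal distance between notch and pin below 0.006 m and z of notch in the frame of dock below 0.0265 m and z of knob_top in the frame of dock below 0.0645 m and angle between carousel's own z axis and vertical below 0.04 rad and linear speed of carousel below 0.02 m/s and angular speed of carousel below 0.2 rad/s); the robot touches nothing.
It fails at once if the carousel was lifted (underside more than 6 mm above where it stood) (z of carousel in the frame of dock above 0.038 m).
It fails at once if the multimeter was disturbed (moved more than 15 mm) (distance of multimeter from where it was at the start of the episode above 0.015 m).
It fails at once if the flux jar was disturbed (moved more than 15 mm or tipped) (distance of flux_jar from where it was at the start of the episode above 0.015 m or angle between flux_jar's own z axis and vertical above 0.3 rad).
It fails at once if the spare nozzle was disturbed (moved more than 15 mm or tipped) (distance of spare_nozzle from where it was at the start of the episode above 0.015 m or angle between spare_nozzle's own z axis and vertical above 0.3 rad).
It also fails if it takes over 48 s, if anything falls off the work surface, if the arm or the gripper's body presses on something with over 40 N, if the wrist force passes 120 N, or if a joint passes its speed limit or range.

## Working session

There is one attempt and no reset: what is moved stays moved. The work goes in short steps, Python scripts to look and compute and a tool call to move; the robot and the scene stay as the last step left them, time stands still between calls to the robot, and variables do not carry over. Pictures are saved under pics/ and viewed, at most 10 in all, crops included, and the job is handed in when it is done.

Besides the shell and the picture viewer there is one more tool, called after "Emit:" as name(argument=value, ...) on one line, values as JSON. drive_tool: Moves the arm, as the interface text tells. Its arguments: {"type":"object","properties":{"commands":{"type":"array"},"newtons":{"type":"number"}},"required":["commands"]}

```bash
mkdir -p pics; cat > h.py <<'E'
import numpy as np, cv2
from cell import readout, cams, job
def ray(name,u,v,info=None):
    c=info or cams.camera_info(name); K=np.array(c["camera_matrix"]);R=np.array(c["R"]);t=np.array(c["t"])
    p=cv2.undistortPoints(np.array([[[u,v]]],float),K,np.array([c["k1"],0,0,0,0.]))[0,0]
    return -R.T@t, R.T@np.array([p[0],p[1],1])
def onz(name,u,v,z,info=None):
    o,d=ray(name,u,v,info); return o+d*(z-o[2])/d[2]
E
python3 - <<'E'
from h import *
for n in ("top","scene"):
    cv2.imwrite(f"pics/{n}0.png",cams.get_image(n))
    c=cams.camera_info(n);print(n,c)
s=readout.observe();print(s)
E
```

```text
top {'camera_matrix': array([[395.51334793,   0.        , 286.44088304],
       [  0.        , 395.51334793, 211.08668334],
       [  0.        ,   0.        ,   1.        ]]), 'k1': -0.05961817869613243, 'R': array([[ 0.02895126, -0.99890465,  0.03676023],
       [-0.99201448, -0.03322901, -0.12166798],
       [ 0.12275622, -0.03294424, -0.99188991]]), 't': array([-0.01135338,  0.59251979,  0.85013788])}
scene {'camera_matrix': array([[454.61758119,   0.        , 286.41566887],
       [  0.        , 454.61758119, 214.30326535],
       [  0.        ,   0.        ,   1.        ]]), 'k1': -0.07340771638594368, 'R': array([[ 0.46400636,  0.88571475,  0.01440413],
       [ 0.60003195, -0.30229832, -0.7406601 ],
       [-0.65165923,  0.35231393, -0.67172549]]), 't': array([-0.28923291, -0.29900742,  1.35560824])}
{'clock': 0.1, 'joints': array([ 1.01039685,  0.43516095,  0.02497477,  1.57399614, -0.01159339,
        1.13400586, -0.07508843]), 'dq': array([-0.00063758, -0.00213164,  0.00021691, -0.00136881,  0.00040011,
        0.00106622, -0.00182588]), 'joint_efforts': array([ 2.24118819e-03, -6.69126892e+01,  9.87444408e-01, -3.15148294e+01,
       -6.05244655e-02,  3.73571890e-02,  2.24928283e-05]), 'position': array([ 0.27598239, -0.56025661,  0.22602258]), 'ee_rot': array([-3.05835352e+00, -7.12454335e-01,  7.13878898e-04]), 'force': array([0.0108965 , 0.53858629, 0.42671383]), 'ft_torque': array([0.05180491, 0.02093246, 0.00863368]), 'gripper_force': 0.0, 'width': 0.9966464454055067}
```

View pics/top0.png

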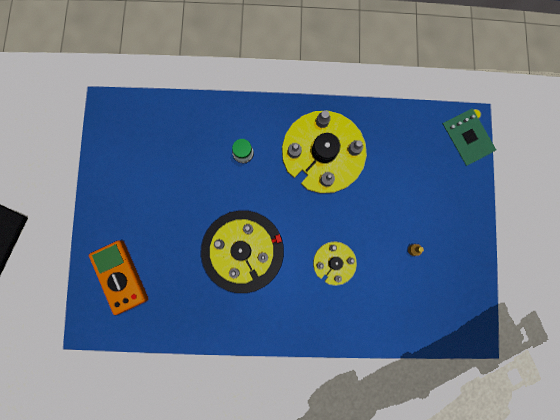

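View pics/scene0.png

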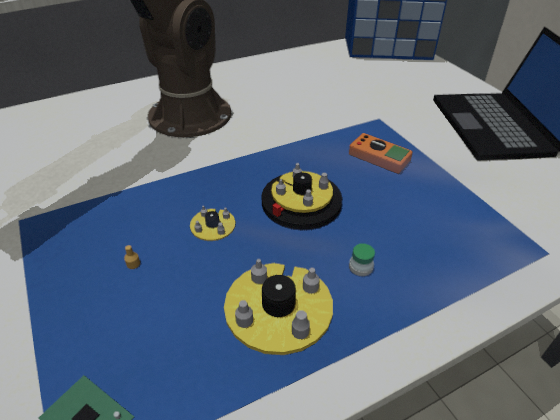

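The top view shows the docked carousel's knob at about (241,251), the notch near (256,280), and the red post near (277,239). I'll measure these next.

```bash
cat >> h.py <<'E'
def measure(zd=0.040,zk=0.074,save=None,c0=(241,251)):
    im=cams.get_image("top"); x0,y0=c0[0]-55,c0[1]-55; cr=im[y0:y0+110,x0:x0+110].astype(int)
    if save: cv2.imwrite(save,cv2.resize(im[y0:y0+110,x0:x0+110],(660,660)[:2] if 0 else (600,600),interpolation=cv2.INTER_CUBIC))
    b,g,r=cr[...,0],cr[...,1],cr[...,2]
    red=(r>110)&(g<70)&(b<80)
    v,u=np.nonzero(red); post=onz("top",u.mean()+x0,v.mean()+y0,.046)
    ye=((r>130)&(g>120)&(b<90)).astype(np.uint8)
    cs,_=cv2.findContours(ye,cv2.RETR_EXTERNAL,cv2.CHAIN_APPROX_NONE); c=max(cs,key=cv2.contourArea)
    P=np.array([onz("top",p[0][0]+x0,p[0][1]+y0,zd) for p in c])
    return im,post,P,len(u)
E
python3 - <<'E'
from h import *
from scipy.optimize import least_squares
im,post,P,n=measure(save="pics/crop.png")
hull=P[cv2.convexHull((P[:,:2]*1e4).astype(np.float32),returnPoints=False).ravel()]
f=least_squares(lambda q:np.hypot(*(P[:,:2]-q[:2]).T)-.07,P[:,:2].mean(0),loss='soft_l1',f_scale=.001)
c=f.x;print("disc centre",c,"post",post,n,"dist",np.hypot(*(post[:2]-c)))
# dock black centre
g=im[:,:].astype(int).max(2)
m=(g<60).astype(np.uint8); m[:190]=0;m[300:]=0;m[:,:195]=0;m[:,290:]=0
cs,_=cv2.findContours(m,cv2.RETR_EXTERNAL,cv2.CHAIN_APPROX_NONE);k=max(cs,key=cv2.contourArea)
D=np.array([onz("top",*p[0],.02) for p in k])
f2=least_squares(lambda q:np.hypot(*(D[:,:2]-q[:2]).T)-q[2],list(c)+[.094],loss='soft_l1',f_scale=.001);print("dock",f2.x)
a=np.arctan2(*(post[:2]-c)[::-1]);print("pin ang",np.degrees(a))
d=P[:,:2]-c;rr=np.hypot(*d.T);th=np.degrees(np.arctan2(d[:,1],d[:,0]))
sel=rr<.064;print(np.c_[th[sel],rr[sel]*1000].round(1).tolist())
w=im[240:262,230:252].astype(int).min(2);v,u=np.nonzero(w>120);print("dot",onz("top",u.mean()+230,v.mean()+240,.074),len(u))
E
```

```text
disc centre [0.50253615 0.10524014] post [0.52934688 0.02661193 0.046     ] 49 dist 0.08307352858554254
dock [0.5022722  0.10791066 0.0868921 ]
pin ang -71.17159783124671
[[-156.9, 63.1], [-158.1, 60.3], [-157.4, 58.2], [-158.7, 55.4], [-158.0, 53.4], [-159.5, 50.6], [-156.3, 49.3], [-155.3, 47.3], [-154.3, 45.3], [-153.1, 43.3], [-154.6, 40.5], [-153.3, 38.5], [-155.1, 35.6], [-157.1, 32.7], [-155.7, 30.7], [-158.2, 27.9], [-156.6, 25.8], [-159.7, 23.0], [-166.1, 24.5], [-171.2, 24.2], [-176.4, 24.0], [178.4, 24.0], [173.2, 24.3], [168.2, 24.7], [161.6, 23.2], [156.7, 24.1], [152.2, 25.1], [145.1, 24.5], [137.8, 24.2], [130.5, 24.4], [123.4, 25.0], [116.7, 25.9], [112.1, 25.1], [107.3, 24.4], [106.0, 26.5], [100.6, 28.3], [96.2, 28.1], [91.7, 25.8], [86.8, 25.9], [81.2, 24.1], [76.2, 24.6], [71.4, 25.3], [64.7, 24.2], [62.8, 27.2], [58.9, 28.4], [55.4, 29.7], [49.4, 29.4], [49.6, 26.2], [46.2, 24.7], [39.1, 24.9], [34.8, 23.6], [30.1, 22.5], [22.9, 23.6], [17.8, 22.9], [12.4, 22.4], [6.8, 22.1], [1.0, 22.0], [-4.6, 22.2], [-10.2, 22.5], [-15.6, 23.1], [-22.9, 21.8], [-31.0, 21.0], [-35.7, 22.2], [-43.8, 22.0], [-51.9, 22.3], [-59.6, 23.0], [-64.6, 22.1], [-71.7, 23.4], [-77.0, 22.9], [-83.0, 24.8], [-78.8, 27.2], [-83.8, 29.1], [-88.1, 29.1], [-92.4, 29.2], [-97.4, 27.3], [-98.2, 25.1], [-99.1, 22.9], [-103.0, 25.6], [-107.6, 26.2], [-114.0, 25.1], [-120.9, 24.2], [-128.2, 23.8], [-135.7, 23.7], [-139.0, 25.4], [-138.3, 28.5], [-144.4, 28.9], [-143.3, 31.9], [-145.4, 33.8], [-144.3, 36.8], [-146.1, 38.6], [-145.1, 41.7], [-146.7, 43.5], [-145.8, 46.5], [-147.1, 48.4], [-145.0, 49.5], [-141.5, 49.0], [-141.0, 52.1], [-142.3, 53.8], [-141.8, 56.9], [-141.4, 59.9], [-142.6, 61.7]]
dot [0.50271156 0.10575432 0.074     ] 11
```

View pics/crop.png

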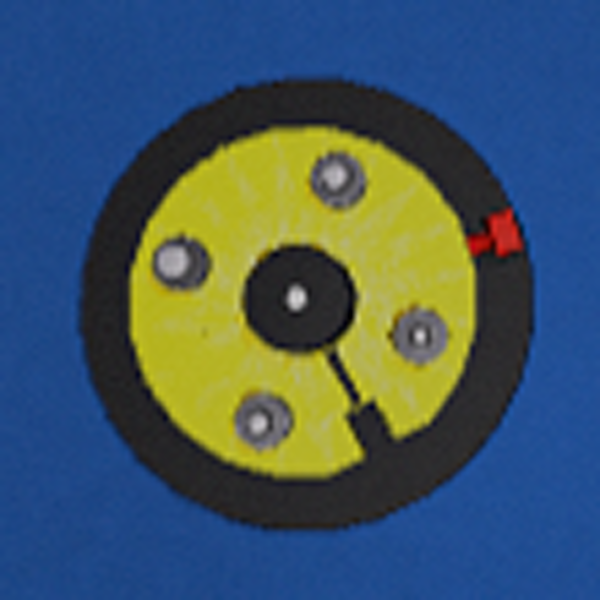

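```bash
cat >> h.py <<'E'
from scipy.spatial.transform import Rotation as Ro
def plan(pos,yaw):  # yaw: world angle (deg) of tool y, tool z down
    s=readout.observe(); R=Ro.from_rotvec(s["ee_rot"]).as_matrix()
    y=np.radians(yaw); Y=np.array([np.cos(y),np.sin(y),0]);Z=np.array([0,0,-1.]);T=np.c_[np.cross(Y,Z),Y,Z]
    print("pos",s["position"].round(4),"yaw",np.degrees(np.arctan2(R[1,1],R[0,1])).round(1),"t",s["clock"],"F",s["force"].round(1),"j7",s["joints"][6].round(2))
    print("turn",Ro.from_matrix(R.T@T).as_rotvec().round(3),"cm",(R.T@(np.array(pos)-s["position"])*100).round(2))
E
python3 -c "
from h import *
plan([.5026,.1055,.15],-60)"
```

```text
pos [ 0.276  -0.5603  0.2261] yaw -63.8 t 0.15 F [-0.6  0.2  0.3] j7 -0.08
turn [-0.001  0.    -0.066] cm [ 49.75 -49.71   7.67]
```

Emit:
drive_tool(commands=[[[0,0,-0.066],[12,-12,2],1],[[0,0,-0.066],[12,-12,2],1],[[0,0,-0.066],[12,-12,2],1],[[0,0,-0.066],[12,-12,2],1],[[0,0,-0.066],[12,-12,2],1],[[0,0,-0.066],[49.75,-49.7,7.7],1],[[0,0,-0.066],[49.75,-49.7,7.7],1],[[0,0,-0.066],[49.75,-49.7,7.7],1],[[0,0,-0.066],[49.75,-49.7,7.7],1],[[0,0,-0.066],[49.75,-49.7,7.7],1],[[0,0,-0.066],[49.75,-49.7,7.7],1],[[0,0,-0.066],[49.75,-49.7,7.7],1],[[0,0,-0.066],[49.75,-49.7,7.7],1],[[0,0,-0.066],[49.75,-49.7,7.7],1],[[0,0,-0.066],[49.75,-49.7,7.7],1],[[0,0,-0.066],[49.75,-49.7,7.7],1],[[0,0,-0.066],[49.75,-49.7,7.7],1],[[0,0,-0.066],[49.75,-49.7,7.7],1],[[0,0,-0.066],[49.75,-49.7,7.7],1],[[0,0,-0.066],[49.75,-49.7,7.7],1]])

```text
clock: 1.82
position: [0.5029, 0.1074, 0.1492]
ee_rot: [-3.032, -0.82, 0.001]
force: [-0.0, -0.2, -0.3]
width: 1.002
gripper_force: 0.0
```

```bash
python3 -c "
from h import *
plan([.5026,.1055,.15],-60)"
```

```text
pos [0.5029 0.1074 0.1492] yaw -59.7 t 1.8167 F [-0.  -0.2 -0.3] j7 -1.5
turn [-0.001  0.     0.005] cm [-0.12  0.15 -0.08]
```

```bash
python3 -c "
from h import *
cv2.imwrite('pics/w1.png',cams.get_image('wrist'))
c=cams.camera_info('wrist')
def pr(X):
    K=c['camera_matrix'];return cv2.projectPoints(np.array([X],float),cv2.Rodrigues(np.array(c['R']))[0],np.array(c['t']),K,np.array([c['k1'],0,0,0,0.]))[0].ravel().round(0)
print('dot',pr([.5026,.1055,.074]))
plan([.5026,.1055,.046],-60)"
```

```text
dot [279. 209.]
pos [0.5026 0.1053 0.1493] yaw -59.9 t 1.8667 F [ 0.6 -1.  -0.9] j7 -1.5
turn [-0.     0.001  0.002] cm [ 0.02 -0.02 10.33]
```

View pics/w1.png

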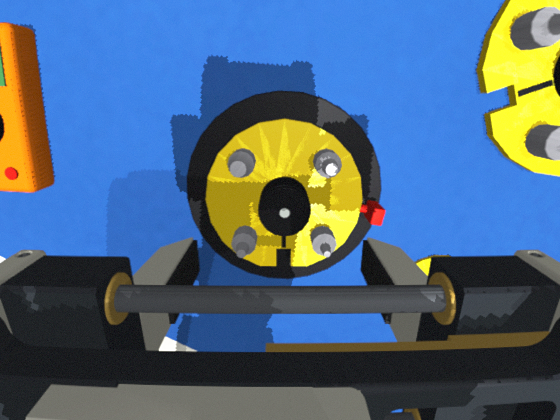

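The wrist view shows the knob dot at (285,213), against a predicted (279,209). The nozzles are symmetric about the finger line and the red post is clear of it at (374,211), so I'm descending.

Emit:
drive_tool(commands=[[[0,0,0],[0,0,2],1],[[0,0,0],[0,0,4],1],[[0,0,0],[0,0,6],1],[[0,0,0],[0,0,7],1],[[0,0,0],[0,0,8],1],[[0,0,0],[0,0,9],1],[[0,0,0],[0,0,9.7],1],[[0,0,0],[0,0,10.2],1],[[0,0,0],[0,0,10.2],1],[[0,0,0],[0,0,10.2],1]])

```text
clock: 2.7
position: [0.503, 0.105, 0.0478]
ee_rot: [3.034, 0.813, 0.0]
force: [0.4, 0.1, 0.4]
width: 1.003
gripper_force: 0.0
```

```bash
python3 -c "
from h import *
plan([.5026,.1055,.046],39)"
```

```text
pos [0.503  0.105  0.0478] yaw -60.0 t 2.7 F [0.4 0.1 0.4] j7 -1.58
turn [ 0.     0.    -1.728] cm [-0.01 -0.06  0.18]
```

Emit:
drive_tool(commands=[[[0,0,-0.1],[0,0,0],1],[[0,0,-0.2],[0,0,0],1],[[0,0,-0.3],[0,0,0],1],[[0,0,-0.38],[0,0,0],1],[[0,0,-0.46],[0,0,0],1],[[0,0,-0.54],[0,0,0],1],[[0,0,-0.62],[0,0,0],1],[[0,0,-0.7],[0,0,0],1],[[0,0,-0.78],[0,0,0],1],[[0,0,-0.86],[0,0,0],1],[[0,0,-0.94],[0,0,0],1],[[0,0,-1.02],[0,0,0],1],[[0,0,-1.1],[0,0,0],1],[[0,0,-1.18],[0,0,0],1],[[0,0,-1.26],[0,0,0],1],[[0,0,-1.34],[0,0,0],1],[[0,0,-1.42],[0,0,0],1],[[0,0,-1.48],[0,0,0],1],[[0,0,-1.54],[0,0,0],1],[[0,0,-1.58],[0,0,0],1]])

```text
clock: 4.37
position: [0.5033, 0.1047, 0.0483]
ee_rot: [1.554, 2.729, 0.0]
force: [-1.1, -1.0, 0.8]
width: 0.997
gripper_force: 0.4
```

Emit:
drive_tool(commands=[[[0,0,-0.02],[0,0,0],1],[[0,0,-0.02],[0,0,0],1],[[0,0,-0.02],[0,0,0],1]])

```text
clock: 4.62
position: [0.5032, 0.105, 0.0481]
ee_rot: [1.532, 2.742, 0.001]
force: [0.3, 0.3, -0.4]
width: 1.003
gripper_force: 0.3
```

```bash
python3 -c "
from h import *
plan([.5026,.1055,.046],39.3)
a=cams.get_image('wrist');b=cams.get_image('top')[190:310,180:300]
cv2.imwrite('pics/w2.png',np.hstack([a[:300,60:500],cv2.resize(b,(300,300),interpolation=cv2.INTER_CUBIC)]))"
```

```text
pos [0.5032 0.105  0.0481] yaw 31.6 t 4.6167 F [ 0.3  0.3 -0.4] j7 -0.28
turn [ 0.001  0.    -0.134] cm [ 0.08 -0.03  0.21]
```

View pics/w2.png

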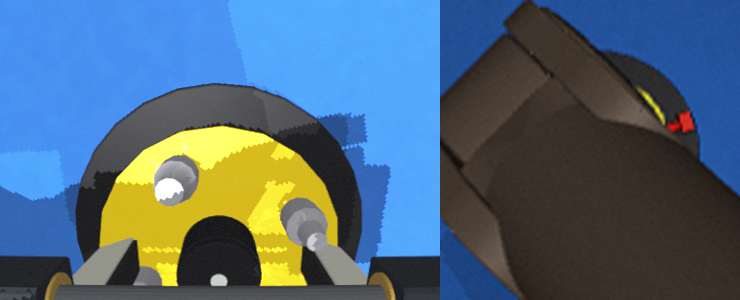

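The wrist view shows the right-hand finger pushing a nozzle and the other nozzles following. I'll finish the turn, then back off, rise and measure.

Emit:
drive_tool(commands=[[[0,0,-0.04],[0,0,0],1],[[0,0,-0.08],[0,0,0],1],[[0,0,-0.105],[0,0,0],1],[[0,0,-0.125],[0,0,0],1],[[0,0,-0.125],[0,0,0],1],[[0,0,-0.125],[0,0,0],1],[[0,0,-0.08],[0,0,0],1],[[0,0,0.0],[0,0,0],1],[[0,0,0.1],[0,0,0],1],[[0,0,0.2],[0,0,0],1],[[0,0,0.2],[0,0,-3],1],[[0,0,0.2],[0,0,-6],1],[[0,0,0.32],[0,0,-10],1],[[0,0,0.44],[0,0,-10.2],1],[[0,0,0.56],[0,0,-10.2],1],[[0,0,0.68],[0,0,-10.2],1],[[0,0,0.8],[0,0,-10.2],1],[[0,0,0.92],[0,0,-10.2],1],[[0,0,1.04],[0,0,-10.2],1],[[0,0,1.16],[0,0,-10.2],1]])

```text
clock: 6.38
position: [0.5026, 0.1053, 0.1497]
ee_rot: [-2.788, -1.447, 0.0]
force: [-0.2, -0.2, 0.3]
width: 1.002
gripper_force: 0.0
```

Emit:
drive_tool(commands=[[[0,0,0.12],[0,0,-1.5],1],[[0,0,0.24],[0,0,-3],1],[[0,0,0.36],[0,0,-3],1],[[0,0,0.44],[0,0,-3],1],[[0,0,0.44],[0,0,-3],1],[[0,0,0.44],[0,0,-3],1]])

```text
clock: 6.88
position: [0.5026, 0.1053, 0.1797]
ee_rot: [3.033, 0.818, -0.0]
force: [-0.3, 0.8, -0.6]
width: 1.004
gripper_force: 0.0
```

```bash
python3 -c "
from h import *
plan([.5026,.1055,.046],-60)
c=cams.camera_info('wrist')
a=cams.get_image('wrist');np.save('w3.npy',a);import pickle;pickle.dump(c,open('w3.pkl','wb'))
cv2.imwrite('pics/w3.png',cv2.resize(a[50:350,140:440],(600,600),interpolation=cv2.INTER_CUBIC))"
```

```text
pos [0.5026 0.1053 0.1797] yaw -59.8 t 6.8833 F [-0.3  0.8 -0.6] j7 -1.53
turn [0.    0.    0.003] cm [ 1.000e-02 -2.000e-02  1.337e+01]
```

View pics/w3.png

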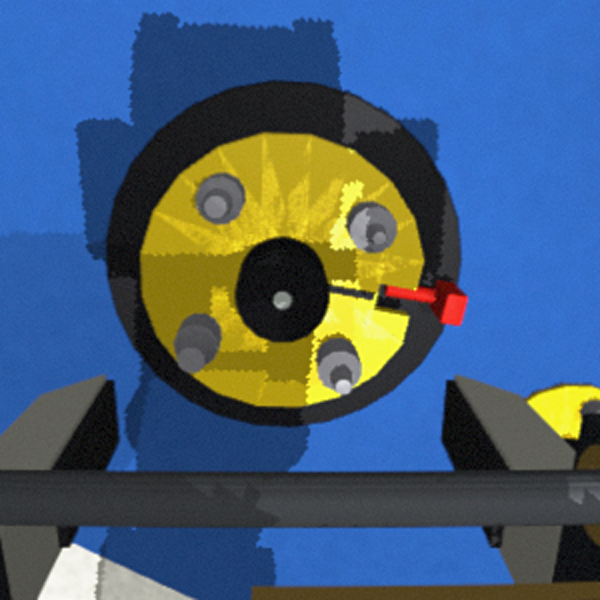

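The wrist view shows the notch over the pin, inner end near (378,297) in the crop and pin running from there to about (440,297). I'll check the angle numerically.

```bash
python3 - <<'E'
from h import *
from scipy.optimize import least_squares
import pickle
im=np.load('w3.npy');c=pickle.load(open('w3.pkl','rb'))
h=cv2.cvtColor(im,cv2.COLOR_BGR2HSV);H,S,V=[h[...,i].astype(int) for i in range(3)]
w=lambda u,v,z:onz('wrist',u,v,z,c)
box=np.zeros(H.shape,bool);box[85:265,200:360]=1
ye=(H>18)&(H<38)&(S>120)&(V>70)&box
cs,_=cv2.findContours(ye.astype(np.uint8),cv2.RETR_EXTERNAL,cv2.CHAIN_APPROX_NONE);k=max(cs,key=cv2.contourArea)
P=np.array([w(*p[0],.04)[:2] for p in k])
f=least_squares(lambda q:np.hypot(*(P-q[:2]).T)-.07,[.5026,.1055],loss='soft_l1',f_scale=.0007);C=f.x
print("centre",C)
red=((H<8)|(H>172))&(S>120)&(V>60)&box
v,u=np.nonzero(red)
# pin: red pixels by radius at z .027
for z in (.027,):
    Q=np.array([w(a,b,z)[:2] for a,b in zip(u,v)])-C
    a=np.radians(-72);rad=Q@[np.cos(a),np.sin(a)];tan=Q@[-np.sin(a),np.cos(a)]
    for lo in range(48,84,4):
        m=(rad>lo/1e3)&(rad<=(lo+4)/1e3)
        if m.any():print("pin",lo,"tan mm %.1f..%.1f mean %.1f n %d"%(tan[m].min()*1e3,tan[m].max()*1e3,tan[m].mean()*1e3,m.sum()))
v,u=np.nonzero(ye);Q=np.array([w(a,b,.04)[:2] for a,b in zip(u,v)])-C
rad=Q@[np.cos(a),np.sin(a)];tan=Q@[-np.sin(a),np.cos(a)]
for lo in range(24,70,4):
    m=(rad>lo/1e3)&(rad<=(lo+4)/1e3)&(abs(tan)<.02);t=tan[m]*1e3
    s=np.sort(t);g=np.diff(s);
    i=g.argmax();print("yellow gap",lo,s[i].round(1),s[i+1].round(1),"mid",((s[i]+s[i+1])/2).round(1))
E
```

```text
centre [0.50274216 0.10419307]
pin 52 tan mm 0.0..3.4 mean 1.8 n 5
pin 56 tan mm -1.9..4.1 mean 1.0 n 23
pin 60 tan mm -1.8..4.1 mean 1.3 n 21
pin 64 tan mm -1.2..3.7 mean 1.3 n 19
pin 68 tan mm -0.9..4.6 mean 1.8 n 19
pin 72 tan mm -0.6..7.6 mean 3.5 n 30
pin 76 tan mm -0.8..7.5 mean 3.4 n 31
pin 80 tan mm -4.2..12.3 mean 3.6 n 49
yellow gap 24 -2.2 1.7 mid -0.3
yellow gap 28 -2.1 1.7 mid -0.2
yellow gap 32 -1.9 1.5 mid -0.2
yellow gap 36 -1.9 1.6 mid -0.1
yellow gap 40 -1.8 1.8 mid -0.0
yellow gap 44 -1.0 0.3 mid -0.4
yellow gap 48 -3.8 -2.8 mid -3.3
yellow gap 52 -4.6 7.6 mid 1.5
yellow gap 56 -4.1 8.1 mid 2.0
yellow gap 60 -3.9 8.3 mid 2.2
yellow gap 64 -4.5 8.4 mid 1.9
yellow gap 68 -12.8 -8.4 mid -10.6
```

The notch and pin centrelines agree to within about 1 mm, against 3 mm of clearance. I'll shut the fingers, come down to just over the knob, then press in stages.

Emit:
drive_tool(commands=[[[0,0,0],[0,0,0],-1],[[0,0,0],[0,0,0],-1],[[0,0,0],[0,0,0],-1],[[0,0,0],[0,0,2],-1],[[0,0,0],[0,0,4],-1],[[0,0,0],[0,0,5],-1],[[0,0,0],[0,0,6],-1],[[0,0,0],[0,0,7],-1],[[0,0,0],[0,0,8],-1],[[0,0,0],[0,0,9],-1],[[0,0,0],[0,0,9.5],-1],[[0,0,0],[0,0,9.8],-1],[[0,0,0],[0,0,10],-1],[[0,0,0],[0,0,10.1],-1],[[0,0,0],[0,0,10.1],-1]], newtons=10)

```text
clock: 8.18
position: [0.5031, 0.1051, 0.0789]
ee_rot: [3.034, 0.813, 0.001]
force: [0.3, 0.8, -0.6]
width: 0.012
gripper_force: 0.0
```

Emit:
drive_tool(commands=[[[0,0,0],[0,0,0.2],-1],[[0,0,0],[0,0,0.4],-1],[[0,0,0],[0,0,0.5],-1],[[0,0,0],[0,0,0.6],-1],[[0,0,0],[0,0,0.7],-1],[[0,0,0],[0,0,0.8],-1],[[0,0,0],[0,0,0.9],-1],[[0,0,0],[0,0,1.0],-1],[[0,0,0],[0,0,1.0],-1]])

```text
clock: 8.93
position: [0.503, 0.1051, 0.0686]
ee_rot: [-3.034, -0.813, -0.0]
force: [0.3, -0.6, 1.7]
width: 0.006
gripper_force: 0.8
```

Emit:
drive_tool(commands=[[[0,0,0],[0,0,0.1],-1],[[0,0,0],[0,0,0.2],-1],[[0,0,0],[0,0,0.3],-1],[[0,0,0],[0,0,0.4],-1],[[0,0,0],[0,0,0.5],-1],[[0,0,0],[0,0,0.6],-1],[[0,0,0],[0,0,0.7],-1],[[0,0,0],[0,0,0.7],-1]])

```text
clock: 9.6
position: [0.5031, 0.1051, 0.0623]
ee_rot: [3.034, 0.813, 0.001]
force: [-1.7, -1.1, 13.5]
width: 0.005
gripper_force: 6.4
```

Emit:
drive_tool(commands=[[[0,0,0],[0,0,0.05],-1],[[0,0,0],[0,0,0.1],-1],[[0,0,0],[0,0,0.1],-1]])

```text
clock: 9.85
position: [0.5032, 0.1051, 0.0622]
ee_rot: [3.034, 0.813, 0.002]
force: [-6.5, -2.8, 25.4]
width: 0.009
gripper_force: 13.0
```

The knob is at 62.2 mm and firm, so the carousel is seated. I'll rise straight up and check.

Emit:
drive_tool(commands=[[[0,0,0],[0,0,-0.5],-1],[[0,0,0],[0,0,-2],-1],[[0,0,0],[0,0,-5],-1],[[0,0,0],[0,0,-8],-1],[[0,0,0],[0,0,-11],-1],[[0,0,0],[0,0,-12],-1],[[0,0,0],[0,0,-12],-1],[[0,0,0],[0,0,-12],-1]])

```text
clock: 10.52
position: [0.5026, 0.1048, 0.1802]
ee_rot: [3.034, 0.813, -0.0]
force: [-0.3, -0.6, -0.1]
width: 0.002
gripper_force: 0.0
```

```bash
python3 -c "
from h import *
a=cams.get_image('wrist')[60:330,140:420];b=cams.get_image('scene')[140:240,240:360]
cv2.imwrite('pics/w4.png',np.hstack([cv2.resize(a,(400,386)),cv2.resize(b,(400,386),interpolation=cv2.INTER_CUBIC)]))"
```

```text
(no output)
```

View pics/w4.png

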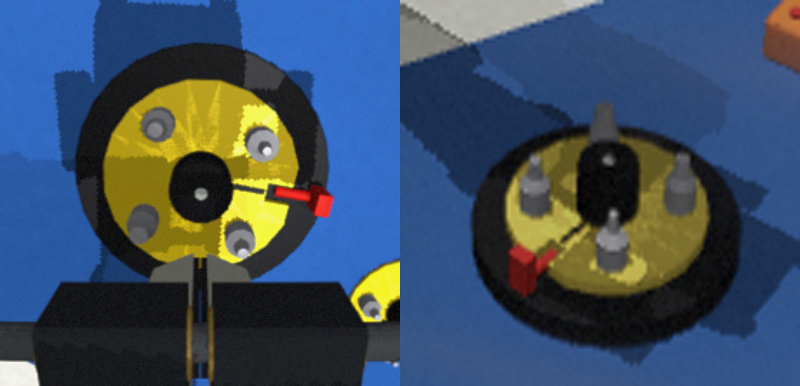

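Both views show the disc flat on the dock with the pin inside the notch (left panel near (290,195), right panel near (545,262)).

```bash
python3 -c "
from cell import job
print(job.sign_off())"
```

```text
the job is handed in; nothing more can be done
None
```

The carousel's notch is around the red pin and the disc is pressed home flat on the dock: the knob stopped firmly at 62.2 mm against 62 mm when seated, the arm is clear, and I handed the job in at about 11 s without seeing a verdict.

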